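# Lay the standing slide boxes flat

## Task

Two closed slide boxes have been left standing on edge, and the slides in them must be stored lying flat. Push each of the two over, right where it stands, so that it ends lying flat on the bench with its lid up; do not lift them or let them go over onto the lid. Leave the slide box that already lies flat and the other things on the bench where they are.

Things in the scene. Friction and masses are not known exactly. Their poses are not given: they have to be found in the camera images.
- box_a: Closed blue slide box standing on edge: 101 x 178 x 38 mm, 0.14 to 0.28 kg, lid fixed shut. Origin: centre of its underside. z: out through the lid (lid's top at z = 38 mm). x: from the front edge with small tab (-50 mm) to the hinge edge (48 mm). y: along the length. At the start x points straight down and z is level, in any direction; its top is 98 mm high. Lying properly, z points up.
- box_a_edge (a point): Midpoint of the long edge between underside and hinge side of the first standing slide box (its x = 48, y = 0, z = 0 mm). It is on the bench at the start and stays there, as the pivot, when the box is tipped onto its underside. Pushed high on a face the box tips rather than slides; past a lean of about 22 degrees it falls over by itself, away from the push.
- box_a_lid (a point): Middle of the outer lid face of the first standing slide box (its z = 38 mm), 48 mm above the bench at the start. The lid is the face with the pale label and the shallower half of the box: 12 mm, against 26 mm from the seam to the plain underside.
- box_b: Closed blue slide box standing on edge: 101 x 178 x 38 mm, 0.14 to 0.28 kg, lid fixed shut. Origin: centre of its underside. z: out through the lid (lid's top at z = 38 mm). x: from the front edge with small tab (-50 mm) to the hinge edge (48 mm). y: along the length. At the start x points straight down and z is level, in any direction; its top is 98 mm high. Lying properly, z points up.
- box_b_edge (a point): Midpoint of the long edge between underside and hinge side of the second standing slide box (its x = 48, y = 0, z = 0 mm). It is on the bench at the start and stays there, as the pivot, when the box is tipped onto its underside. Pushed high on a face the box tips rather than slides; past a lean of about 22 degrees it falls over by itself, away from the push.
- box_b_lid (a point): Middle of the outer lid face of the second standing slide box (its z = 38 mm), 48 mm above the bench at the start. The lid is the face with the pale label and the shallower half of the box: 12 mm, against 26 mm from the seam to the plain underside.
- flat_box: Bystander: a third slide box of the same kind, already lying flat with its lid up, at the left of the bench with its length pointing away from the robot. Origin: centre of its underside.
- jar: Bystander: translucent specimen jar with screw lid, 51 mm diameter, 64 mm high, upright between the two standing boxes. Origin: centre of its foot.
- oil: Bystander: small brown bottle, 27 mm diameter, 62 mm high, upright behind the jar. Origin: centre of its foot.
- counter: Bystander: round hand tally counter, 65 x 55 x 18 mm, lying in front of the jar. Origin: centre of its underside.
- cup: Bystander: small clear cup, 46 mm diameter, 44 mm high, upright at the right of the boxes. Origin: centre of its foot.
There are look-alikes about, which are no part of the job. What is shaped like the box_a but pink is not meant.

How it is judged:
At the end, for the whole second after the job is handed in: Both slide boxes that stood on edge lie flat on the bench, lid up (within 0.08 rad of level, underside within 6 mm of the bench), at rest, the edge each tipped about within 60 mm of where it stood; the five bystanders are within 20 mm of their places and not tipped (angle between each of box_a, box_b's own z axis and vertical below 0.08 rad and height (world z) of each of box_a, box_b below 0.006 m and distance of each of box_a_edge, box_b_edge from where it was at the start of the episode below 0.06 m and linear speed of each of box_a, box_b below 0.02 m/s and angular speed of each of box_a, box_b below 0.1 rad/s and not (distance of flat_box from where it was at the start of the episode above 0.02 m or angle between flat_box's own z axis and vertical above 0.3 rad) and not (distance of jar from where it was at the start of the episode above 0.02 m or angle between jar's own z axis and vertical above 0.3 rad) and not (distance of oil from where it was at the start of the episode above 0.02 m or angle between oil's own z axis and vertical above 0.3 rad) and not (distance of counter from where it was at the start of the episode above 0.02 m or angle between counter's own z axis and vertical above 0.3 rad) and not (distance of cup from where it was at the start of the episode above 0.02 m or angle between cup's own z axis and vertical above 0.3 rad)); the robot touches nothing.
It fails at once if a standing slide box is lifted, or goes over onto its lid (its lower underside edge rises more than 20 mm off the bench) (height (world z) of box_a_edge above 0.02 m).
It fails at once if a standing slide box is lifted, or goes over onto its lid (its lower underside edge rises more than 20 mm off the bench) (height (world z) of box_b_edge above 0.02 m).
It fails at once if the slide box that lies flat is moved by more than 20 mm or tipped (distance of flat_box from where it was at the start of the episode above 0.02 m or angle between flat_box's own z axis and vertical above 0.3 rad).
It fails at once if the jar, the small bottle, the counter or the cup is moved by more than 20 mm or tipped ((distance of jar from where it was at the start of the episode above 0.02 m or angle between jar's own z axis and vertical above 0.3 rad) or (distance of oil from where it was at the start of the episode above 0.02 m or angle between oil's own z axis and vertical above 0.3 rad) or (distance of counter from where it was at the start of the episode above 0.02 m or angle between counter's own z axis and vertical above 0.3 rad) or (distance of cup from where it was at the start of the episode above 0.02 m or angle between cup's own z axis and vertical above 0.3 rad)).
It also fails if it takes over 48 s, if anything falls off the work surface, if the arm or the gripper's body presses on something with over 40 N, if the wrist force passes 120 N, or if a joint passes its speed limit or range.

## Robot

A 6-joint arm with a two-finger parallel gripper is mounted at the origin on a cart in front of the work surface, level with it; the furniture and walls round the work are solid. World frame = base frame: x ahead of the robot, y to its left, z up, the work surface at z = 0. Lengths are in m, angles in rad, forces in N, time in s.
With the tool pointing down it reaches from about 0.35 to 0.775 m from the base axis. Payload 7.3 kg.
Tool frame: the origin (TCP) lies at the very end of the fingers, on their centre line; the grasp point (between the pads) lies 19 mm behind it; z points along the fingers, y is the line along which they close (so a half turn about z gives the same grasp; the last joint's range is limited). The gripper opens to 92 mm and grips with 3 to 60 N. Pads are 19 mm wide; open, the fingers measure 130 mm over their backs; the gripper's body (75 mm by 190 mm) begins 47 mm behind the grasp point.
Start: joints at [1.05, 0.342, 1.524, -0, 1.275, -0.146], TCP at [0.192, 0.489, 0.203] pointing down, gripper open.
Joint ranges: [-2.53, 2.53], [-0.77, 2.02], [0.04, 2.7], [-1, 4.14], [0.28, 2.66], [-3.11, 3.11]. Speed limits (rad/s): [2.57, 2.57, 3.14, 3.14, 3.14, 3.14].

## Interface

Orientations are given as [roll, pitch, yaw] about the fixed x, y, z axes, in that order (R = Rz(yaw) Ry(pitch) Rx(roll)).
In Python, from cell import observe, read_camera, get_calibration, hand_in, search_frame gives the robot as it stands.
- The arm moves only by the tool step_arm, never from a script. Its argument "commands" is a list of rows, each an object with "translation": the shift along the tool's x, y, z in mm, a list of three; "roll": the turn about the tool's z in rad. In form: [{"translation": [x, y, z], "roll": roll}, ...]. A call has 1 to 20 rows; each row shifts and turns the commanded pose from where the row before left it, along the tool's axes as they then stand; what a row does not reach is not made up. A row lasts 1/12 s, in which the tool goes at most 41.7 mm and 7.16 degrees, less where a joint would pass 70% of its speed; a pose out of reach is approached as far as the arm can. A call is refused whole if a number of a shift passes 41.7 or a number of a turn 0.125, either way. A call with a gripper value outside its range is refused whole. "fingers" is the opening, from 0 (shut) to 1 (fully open), set as the call begins (left out, the last holds). The fingers move at their own pace and stop on an object; "grip_force" is the grip in N (left out, the last holds). Time passes only in rows, so rows that do not move let the fingers close. It gives the time, the measured TCP pose, the force, the opening and the grip force at its end, in the units of the state.
- observe(): the state, without advancing time (a new reading comes with each control period).
- read_camera(name): name is "side" or "top" or "wrist"; returns the picture (420x560x3 uint8, red, green, blue); there is no depth.
- get_calibration(name): a dict with "camera_matrix" (3x3 intrinsics, pixels), "dist_coeffs" ([k1, k2, p1, p2, k3] as OpenCV has them; the pictures are not rectified), "world_from_camera" (4x4, takes a point from camera to world coordinates). Camera axes: x right, y up, looking along -z (the intrinsics and any distortion apply to the point x, -y, -z); pixel columns grow to the right and rows downward; lengths in m; the calibration is good to about 2 mm. A picture is of the moment at which its call begins: read the wrist's pose just before it. get_calibration takes no time and is no camera call; for the wrist camera it gives the pose at the moment of the call.
- hand_in(): hands the job in; it is judged then, once.
Trained networks look in the newest picture that a camera, given by its name, has taken for a name from the list of things; names that differ only in an ending like _2 or _b are one class to them, and where a whole thing is asked for, a point or a joint stands for the part that bears it (a point fixed in the world has none). Each returns a list of dicts, best first, with "confidence" (0 to 1); they miss things now and then, are a little off and sometimes report something else, mostly with a low value. They report only what shows in the picture. A call takes as long as a camera call. They do not tell look-alikes from the thing itself.
- search_frame(camera, name): "at" ([x, y, z] in m, in world coordinates, good to about 4 mm: the middle of the surface that is visible of it).
The state is a dict: "time": time; "qpos": joint angles; "qvel": joint speeds; "joint_efforts": joint torques, N m; "tool_pos": TCP position; "tool_rot": TCP orientation; "contact_force": force on the tool from outside, world axes, zero at the start; "torque": the same for the moment, N m; "opening": finger opening in m; "grip_force": force on a finger pad.
Only numpy, scipy, OpenCV 4.12 (cv2) and the standard library are available. Lean on these libraries where they do the work, as an engineer would, in place of code of your own. Each camera call takes 0.05 s, during which the arm holds its last target. There are 200 camera calls.

## Working session

There is one attempt and no reset: what is moved stays moved. The work goes in short steps, Python scripts to look and compute and a tool call to move; the robot and the scene stay as the last step left them, time stands still between calls to the robot, and variables do not carry over. Pictures are saved under pics/ and viewed, at most 10 in all, crops included, and the job is handed in when it is done.

Besides the shell and the picture viewer there is one more tool, called after "Call:" as name(argument=value, ...), one argument or row to a line, values as JSON. step_arm: Moves the arm, as the interface text tells. Its arguments: {"type":"object","properties":{"commands":{"type":"array"},"fingers":{"type":"number"},"grip_force":{"type":"number"}},"required":["commands"]}

```bash
mkdir -p pics
python3 - <<'E'
from cell import *
import cv2,numpy as np
for c in("top","side"):
    cv2.imwrite(f"pics/{c}0.png",read_camera(c)[:,:,::-1])
    for n in("box_a","box_a_edge","box_a_lid","flat_box","jar","oil","counter","cup"):
        print(c,n,[(np.round(d["at"],3).tolist(),round(d["confidence"],2)) for d in search_frame(c,n)])
s=observe();print(s["time"],s["tool_pos"],s["tool_rot"])
E
```

```text
top box_a [([0.444, -0.197, 0.096], 0.6), ([0.41, 0.673, 0.093], 0.56), ([0.449, 0.508, 0.038], 0.28)]
top box_a_edge [([0.451, 0.194, 0.093], 0.86), ([0.408, 0.677, 0.096], 0.59)]
top box_a_lid [([0.451, 0.195, 0.095], 0.84), ([0.41, 0.671, 0.097], 0.75)]
top flat_box [([0.45, 0.509, 0.039], 0.83)]
top jar [([0.485, 0.007, 0.065], 0.69)]
top oil []
top counter [([0.421, -0.01, 0.016], 0.54), ([0.446, -0.196, 0.094], 0.54)]
top cup [([0.494, -0.471, 0.028], 0.67), ([0.454, 0.199, 0.097], 0.36)]
side box_a [([0.399, 0.705, 0.081], 0.86), ([0.442, 0.237, 0.088], 0.65), ([0.423, -0.188, 0.055], 0.59)]
side box_a_edge [([0.439, 0.234, 0.093], 0.76), ([0.4, 0.708, 0.076], 0.61)]
side box_a_lid [([0.398, 0.702, 0.079], 0.68), ([0.44, 0.236, 0.092], 0.53)]
side flat_box [([0.438, 0.523, 0.036], 0.8)]
side jar [([0.426, -0.189, 0.057], 0.45)]
side oil [([0.617, 0.035, 0.035], 0.49)]
side counter []
side cup []
0.9 [0.19219695 0.4885795  0.2028504 ] [3.14149525e+00 4.20814921e-05 2.76678248e+00]
```

View pics/top0.png

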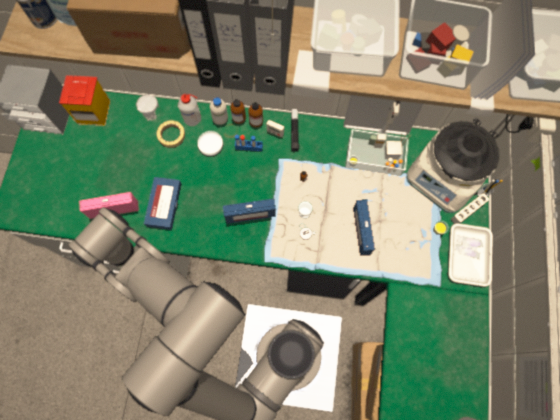

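View pics/side0.png

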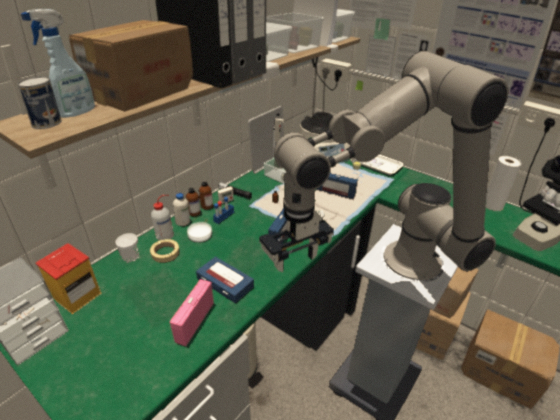

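Run:
```python
from cell import *
import cv2,numpy as np
t=cv2.imread("pics/top0.png");s=cv2.imread("pics/side0.png")
a=cv2.resize(t[160:290,215:405],(760,520),interpolation=cv2.INTER_CUBIC)
cv2.imwrite("pics/tc.png",a)
cv2.imwrite("pics/sc.png",cv2.resize(s[150:250,250:400],(780,520),interpolation=cv2.INTER_CUBIC))
for c in("top","side"):
    k=get_calibration(c);print(np.round(k["camera_matrix"],1).tolist(),np.round(k["world_from_camera"],3).tolist(),k["dist_coeffs"])
```

```text
[[483.7, 0.0, 275.4], [0.0, 483.7, 199.5], [0.0, 0.0, 1.0]] [[0.135, 0.936, -0.324, -0.039], [-0.991, 0.127, -0.047, 0.031], [-0.003, 0.328, 0.945, 1.654], [0.0, 0.0, 0.0, 1.0]] [-0.04651033  0.          0.          0.          0.        ]
[[391.9, 0.0, 281.5], [0.0, 391.9, 214.1], [0.0, 0.0, 1.0]] [[-0.793, 0.371, -0.484, -0.249], [-0.609, -0.455, 0.649, 1.152], [0.021, 0.809, 0.587, 0.968], [0.0, 0.0, 0.0, 1.0]] [-0.09177857  0.          0.          0.          0.        ]
```

View pics/tc.png

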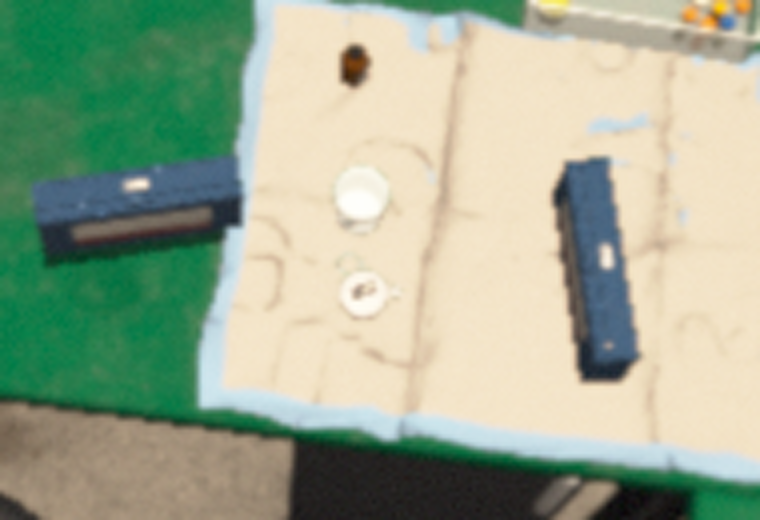

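View pics/sc.png

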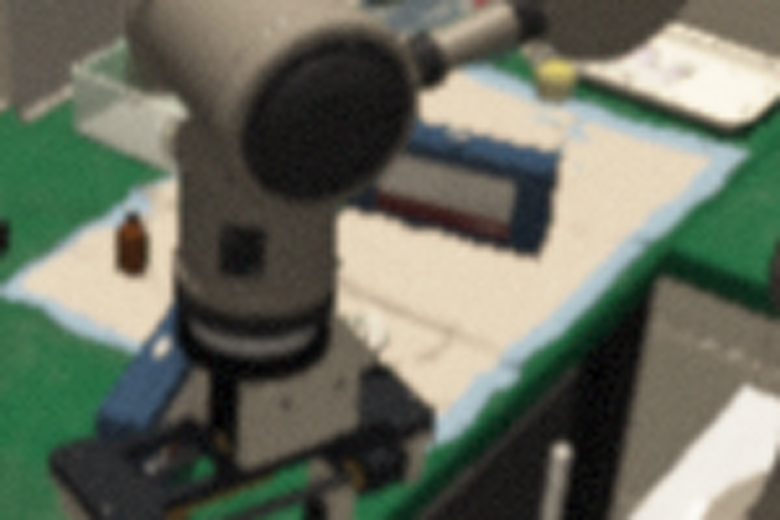

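Run:
```python
from cell import *
import cv2,numpy as np
k=get_calibration("top");T=k["world_from_camera"]
def w(px,z):
    p=np.array(px,float)/4+[215,160]
    u=cv2.undistortPoints(p.reshape(1,1,2),k["camera_matrix"],k["dist_coeffs"])[0,0]
    d=T[:3,:3]@[u[0],-u[1],-1];return T[:3,3]+d*(z-T[2,3])/d[2]
for n,P in dict(L=[(33,183),(238,155),(240,195),(43,222)],R=[(565,163),(609,157),(637,355),(587,365)]).items():
    W=np.array([w(p,.098) for p in P]);print(n,np.round(W[:,:2],3).tolist(),W.mean(0).round(3))
    print([round(float(np.linalg.norm(W[i]-W[i-1])),3) for i in range(4)])
    e=(W[1]-W[0]+W[2]-W[3]) if n=="L" else (W[1]-W[2]+W[0]-W[3]); print(np.arctan2(e[1],e[0]))
print(w((355,65),.06),w((360,195),.064),w((365,293),.018))
print(observe()["qpos"])
```

```text
L [[0.45, 0.281], [0.498, 0.112], [0.463, 0.105], [0.417, 0.266]] [0.457 0.191 0.098]
[0.036, 0.176, 0.036, 0.168]
-1.2927569441012097
R [[0.528, -0.165], [0.539, -0.202], [0.369, -0.238], [0.355, -0.197]] [ 0.448 -0.2    0.098]
[0.176, 0.038, 0.173, 0.043]
0.19623353058958526
[0.60875228 0.02241782 0.06      ] [0.48755878 0.00412072 0.064     ] [ 0.41387096 -0.01138893  0.018     ]
[ 1.04999290e+00  3.41992657e-01  1.52408261e+00 -2.87072394e-05
  1.27541489e+00 -1.45984902e-01]
```

Call:
step_arm(
  commands=[
    {"translation": [0,0,0],"roll": -0.108},
    {"translation": [0,0,0],"roll": -0.108},
    {"translation": [0,0,0],"roll": -0.108},
    {"translation": [0,0,0],"roll": -0.108},
    {"translation": [0,0,0],"roll": -0.108},
    {"translation": [0,0,0],"roll": -0.108},
    {"translation": [-8,-28,0],"roll": 0},
    {"translation": [-8,-28,0],"roll": 0},
    {"translation": [-8,-28,0],"roll": 0},
    {"translation": [-8,-28,0],"roll": 0},
    {"translation": [-8,-28,0],"roll": 0},
    {"translation": [-8,-28,0],"roll": 0},
    {"translation": [-8,-28,0],"roll": 0},
    {"translation": [-8,-28,0],"roll": 0},
    {"translation": [-8,-28,0],"roll": 0},
    {"translation": [-8,-28,0],"roll": 0},
    {"translation": [-8,-28,0],"roll": 0},
    {"translation": [-8,-28,0],"roll": 0},
    {"translation": [-8,-24,0],"roll": 0},
    {"translation": [0,0,0],"roll": 0},
  ],
  fingers=0,
)

```text
time: 2.57
tool_pos: [0.3917, 0.1671, 0.203]
tool_rot: [-3.14, 0.001, -2.872]
contact_force: [0.6, 0.0, 0.1]
opening: 0.0004
grip_force: 0.0
```

Call:
step_arm(
  commands=[
    {"translation": [0,0,30],"roll": 0},
    {"translation": [0,0,30],"roll": 0},
    {"translation": [0,0,30],"roll": 0},
    {"translation": [0,0,28],"roll": 0},
    {"translation": [-8,5,0],"roll": 0},
    {"translation": [-8,0,0],"roll": 0},
    {"translation": [-6,0,0],"roll": 0},
    {"translation": [-6,0,0],"roll": 0},
    {"translation": [-6,0,0],"roll": 0},
    {"translation": [-6,0,0],"roll": 0},
    {"translation": [-6,0,0],"roll": 0},
    {"translation": [-6,0,0],"roll": 0},
  ],
)

```text
time: 3.57
tool_pos: [0.439, 0.189, 0.0853]
tool_rot: [3.142, 0.001, -2.869]
contact_force: [-0.6, -1.3, 0.4]
opening: 0.0003
grip_force: 0.0
```

Call:
step_arm(
  commands=[
    {"translation": [-5,0,0],"roll": 0},
    {"translation": [-5,0,0],"roll": 0},
    {"translation": [-5,0,0],"roll": 0},
    {"translation": [-5,0,0],"roll": 0},
    {"translation": [-5,0,0],"roll": 0},
    {"translation": [0,0,0],"roll": 0},
  ],
)

```text
time: 4.07
tool_pos: [0.4633, 0.1958, 0.0848]
tool_rot: [3.142, 0.001, -2.868]
contact_force: [-0.3, -0.3, 0.4]
opening: 0.0005
grip_force: 0.0
```

Run:
```python
from cell import *
import cv2
t=read_camera("top")[:,:,::-1]
cv2.imwrite("pics/tc2.png",cv2.resize(t[160:290,215:405],(760,520),interpolation=cv2.INTER_CUBIC))
```

```text
(no output)
```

View pics/tc2.png

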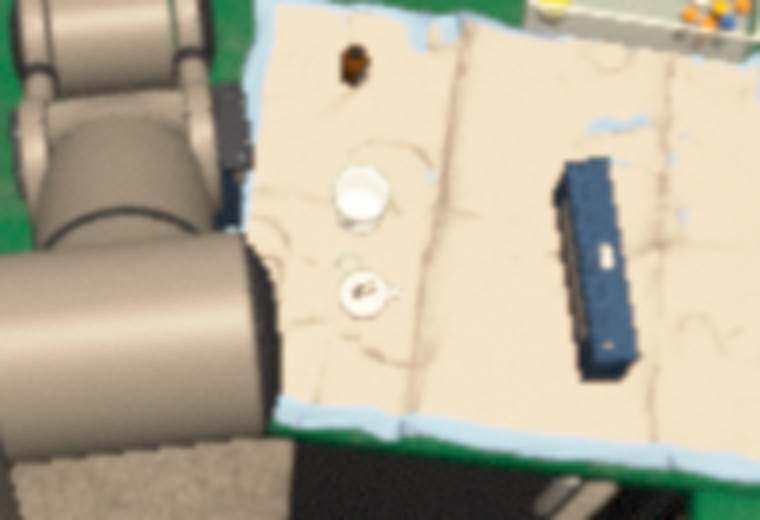

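The arm hides box L, with only its right end showing near (230,205). Box R and the bystanders haven't moved. I'll keep pushing.

Call:
step_arm(
  commands=[
    {"translation": [-5,0,0],"roll": 0},
    {"translation": [-5,0,0],"roll": 0},
    {"translation": [-5,0,0],"roll": 0},
    {"translation": [-4,0,0],"roll": 0},
    {"translation": [0,0,0],"roll": 0},
    {"translation": [0,0,0],"roll": 0},
    {"translation": [0,0,0],"roll": 0},
    {"translation": [0,0,0],"roll": 0},
    {"translation": [0,0,0],"roll": 0},
    {"translation": [0,0,0],"roll": 0},
  ],
)

```text
time: 4.95
tool_pos: [0.4804, 0.2007, 0.0849]
tool_rot: [3.142, -0.0, -2.868]
contact_force: [0.1, 0.7, 1.0]
opening: 0.0003
grip_force: 0.0
```

Run:
```python
from cell import *
import numpy as np
for c in("side","wrist"):
  read_camera(c)
  for n in ("box_a","box_a_lid"):print(c,n,[(np.round(d["at"],3).tolist(),round(d["confidence"],2)) for d in search_frame(c,n)])
```

```text
side box_a [([0.396, 0.704, 0.082], 0.88), ([0.436, -0.183, 0.062], 0.86), ([0.446, 0.231, 0.073], 0.65)]
side box_a_lid [([0.396, 0.706, 0.079], 0.86), ([0.44, 0.23, 0.075], 0.68), ([0.487, 0.021, 0.047], 0.66)]
wrist box_a [([0.454, 0.198, 0.091], 0.58)]
wrist box_a_lid [([0.457, 0.198, 0.094], 0.67)]
```

Run:
```python
from cell import *
import cv2,numpy as np
a=read_camera("wrist");b=read_camera("side")[150:290,210:400]
cv2.imwrite("pics/w.png",np.hstack([cv2.resize(a,(400,300)),cv2.resize(b,(400,300),interpolation=cv2.INTER_CUBIC)])[:,:,::-1])
```

```text
(no output)
```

View pics/w.png

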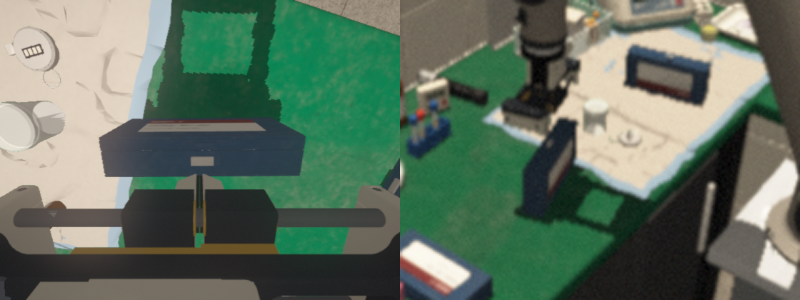

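Run:
```python
from cell import *
import cv2,numpy as np
k=get_calibration("wrist");T=k["world_from_camera"];s=observe()
print(T.round(3).tolist(),s["tool_pos"],s["contact_force"])
def proj(p):
    c=T[:3,:3].T@(np.array(p)-T[:3,3]);q=cv2.projectPoints(np.array([[c[0],-c[1],-c[2]]]),np.zeros(3),np.zeros(3),k["camera_matrix"],k["dist_coeffs"])[0][0,0];return q
print("tcp px",proj(s["tool_pos"]))
def w(px,z):
    p=np.array(px,float)*1.4
    u=cv2.undistortPoints(p.reshape(1,1,2),k["camera_matrix"],k["dist_coeffs"])[0,0]
    d=T[:3,:3]@[u[0],-u[1],-1];return T[:3,3]+d*(z-T[2,3])/d[2]
for p in [(107,176),(302,174),(305,148),(102,151),(140,122),(275,119)]: print(p,w(p,.098).round(3),w(p,.038).round(3),w(p,.0).round(3))
print(w((18,127),.064),w((34,47),.018))
```

```text
[[-0.269, -0.915, -0.3, 0.398], [0.963, -0.256, -0.085, 0.178], [0.001, -0.312, 0.95, 0.268], [0.0, 0.0, 0.0, 1.0]] [0.48056564 0.20070547 0.08483245] [-0.462703   -0.13020987  0.36682264]
tcp px [278.51341908 243.1196368 ]
(107, 176) [0.499 0.121 0.098] [0.535 0.1   0.038] [0.557 0.088 0.   ]
(302, 174) [0.45  0.288 0.098] [0.469 0.326 0.038] [0.48  0.351 0.   ]
(305, 148) [0.427 0.28  0.098] [0.437 0.316 0.038] [0.444 0.339 0.   ]
(102, 151) [0.476 0.113 0.098] [0.504 0.09  0.038] [0.522 0.076 0.   ]
(140, 122) [0.443 0.14  0.098] [0.459 0.127 0.038] [0.469 0.118 0.   ]
(275, 119) [0.411 0.246 0.098] [0.415 0.27  0.038] [0.418 0.285 0.   ]
[0.48934335 0.01701487 0.064     ] [ 0.41391249 -0.00337426  0.018     ]
```

Run:
```python
from cell import *
import cv2,numpy as np
a=read_camera("wrist")[130:320,100:460]
cv2.imwrite("pics/w2.png",cv2.resize(a,(792,418),interpolation=cv2.INTER_CUBIC)[:,:,::-1])
```

```text
(no output)
```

View pics/w2.png

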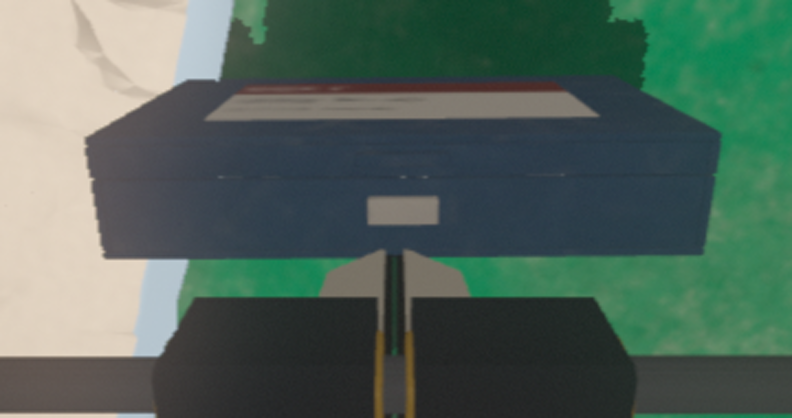

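Run:
```python
from cell import *
import cv2,numpy as np
k=get_calibration("wrist");T=k["world_from_camera"]
img=np.array([(88,140),(720,132),(103,258),(706,254),(187,80),(618,77)],float)/2.2+[100,130]
# box frame; y sign: y = z x x ; lid z=(-.96,-.27,0), x=(0,0,-1) -> y=z cross x
z=np.array([-.962,-.274,0]);x=np.array([0,0,-1.]);y=np.cross(z,x);print("y world",y)
s=-1 if y[1]>0 else 1   # image left = -y world side
L=.089
obj=np.array([(-.050,s*-L*-1,.038),(-.050,s*L*-1,.038),(-.050,s*L,.0),(-.050,-s*L,.0),(.048,s*L,.038),(.048,-s*L,.038)])
ok,r,t=cv2.solvePnP(obj,img,k["camera_matrix"],k["dist_coeffs"])
F=np.diag([1.,-1,-1]);R=T[:3,:3]@F@cv2.Rodrigues(r)[0];p=T[:3,3]+T[:3,:3]@F@t[:,0]
e=cv2.projectPoints(obj,r,t,k["camera_matrix"],k["dist_coeffs"])[0][:,0]-img
print("err",np.abs(e).max(),"origin",p.round(3),"axes",R.round(2).tolist())
print("pivot",(R@[.048,0,0]+p).round(3),"lidtop",(R@[-.05,0,.038]+p).round(3),"undertop",(R@[-.05,0,0]+p).round(3))
o=observe();print("TCP in box",(R.T@(o["tool_pos"]-p)).round(4),"lean",np.degrees(np.arcsin(R[2,2])))
```

```text
y world [ 0.274 -0.962  0.   ]
err 2.6347599117960954 origin [0.479 0.204 0.044] axes [[0.01, 0.28, -0.96], [0.02, -0.96, -0.28], [-1.0, -0.01, -0.01]]
pivot [ 0.48   0.205 -0.004] lidtop [0.442 0.192 0.094] undertop [0.479 0.203 0.094]
TCP in box [-0.0406  0.0031 -0.0011] lean -0.8532906880154535
```

Call:
step_arm(
  commands=[
    {"translation": [0,0,-10],"roll": 0},
    {"translation": [0,0,-20],"roll": 0},
    {"translation": [0,0,-30],"roll": 0},
    {"translation": [0,0,-30],"roll": 0},
    {"translation": [0,0,0],"roll": 0},
  ],
)

```text
time: 5.82
tool_pos: [0.4836, 0.2016, 0.1813]
tool_rot: [-3.141, 0.011, -2.868]
contact_force: [0.7, 1.0, 0.9]
opening: 0.0003
grip_force: 0.0
```

Run:
```python
from cell import *
import cv2,numpy as np
print(observe()["tool_pos"])
a=read_camera("wrist");b=read_camera("side")[170:275,220:360]
cv2.imwrite("pics/w3.png",np.hstack([cv2.resize(a,(400,300)),cv2.resize(b,(400,300),interpolation=cv2.INTER_CUBIC)])[:,:,::-1])
```

```text
[0.48364575 0.20157955 0.18134919]
```

View pics/w3.png

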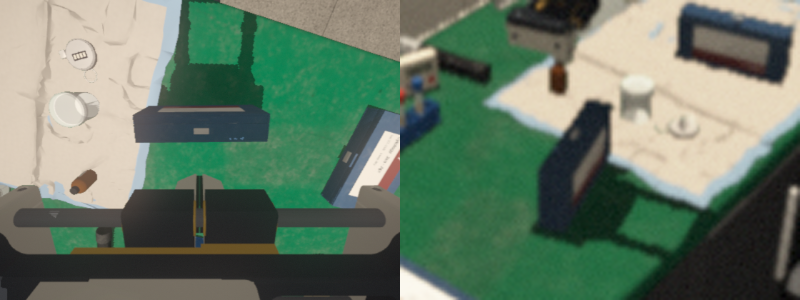

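Run:
```python
from cell import *
import cv2,numpy as np
k=get_calibration("wrist");T=k["world_from_camera"]
def w(px,z):
    p=np.array(px,float)*1.4
    u=cv2.undistortPoints(p.reshape(1,1,2),k["camera_matrix"],k["dist_coeffs"])[0,0]
    d=T[:3,:3]@[u[0],-u[1],-1];return T[:3,3]+d*(z-T[2,3])/d[2]
print(T[:3,3].round(3))
for p in [(134,114),(268,111),(138,142),(267,140)]: print(p,w(p,.098).round(3))
print("jar",w((75,101),.064),"cnt",w((82,56),.018),"oil",w((75,190),.062),"bench edge",w((300,25),0))
read_camera("wrist")
for n in("box_a","jar","oil"):print(n,search_frame("wrist",n))
s=observe();print(s["contact_force"],s["opening"],s["qpos"])
```

```text
[0.398 0.178 0.359]
(134, 114) [0.46  0.111 0.098]
(268, 111) [0.412 0.271 0.098]
(138, 142) [0.495 0.122 0.098]
(267, 140) [0.447 0.283 0.098]
jar [0.47243332 0.02053656 0.064     ] cnt [4.14243832e-01 2.70999617e-04 1.80000000e-02] oil [0.61460482 0.03193276 0.062     ] bench edge [0.28270066 0.30416204 0.        ]
box_a [{'at': [0.4562, 0.1963, 0.0919], 'confidence': 0.73}]
jar [{'at': [0.4908, 0.0176, 0.0701], 'confidence': 0.93}]
oil [{'at': [0.6181, 0.0363, 0.0374], 'confidence': 0.64}]
[-0.94242045  0.21787291 -0.63034335] 0.0007099200119891637 [ 2.48320649e-01  3.59824243e-01  1.58188928e+00  4.13806990e-05
  1.20218905e+00 -1.59565169e+00]
```

Call:
step_arm(
  commands=[
    {"translation": [25,0,0],"roll": 0},
    {"translation": [25,0,0],"roll": 0},
    {"translation": [25,0,0],"roll": 0},
    {"translation": [20,0,0],"roll": 0},
    {"translation": [0,0,30],"roll": 0},
    {"translation": [0,0,30],"roll": 0},
    {"translation": [0,0,30],"roll": 0},
    {"translation": [0,0,17],"roll": 0},
    {"translation": [-6,0,0],"roll": 0},
    {"translation": [-6,0,0],"roll": 0},
    {"translation": [-6,0,0],"roll": 0},
    {"translation": [-6,0,0],"roll": 0},
    {"translation": [-6,0,0],"roll": 0},
    {"translation": [-6,0,0],"roll": 0},
    {"translation": [-6,0,0],"roll": 0},
    {"translation": [-6,0,0],"roll": 0},
    {"translation": [-6,0,0],"roll": 0},
    {"translation": [0,0,0],"roll": 0},
  ],
)

```text
time: 7.62
tool_pos: [0.4424, 0.19, 0.068]
tool_rot: [3.142, 0.001, -2.869]
contact_force: [-0.2, 0.0, 0.5]
opening: 0.0006
grip_force: 0.1
```

Run:
```python
from cell import *
import cv2,numpy as np
a=read_camera("wrist");print(observe()["contact_force"])
for n in("box_a","box_a_edge"):print(n,search_frame("wrist",n))
b=read_camera("side")[170:275,220:360]
cv2.imwrite("pics/w4.png",np.hstack([cv2.resize(a,(400,300)),cv2.resize(b,(400,300),interpolation=cv2.INTER_CUBIC)])[:,:,::-1])
```

```text
[-1.03382583  0.08523613 -0.58463307]
box_a [{'at': [0.4466, 0.2021, 0.0592], 'confidence': 0.62}]
box_a_edge [{'at': [0.4484, 0.2018, 0.0537], 'confidence': 0.72}]
```

View pics/w4.png

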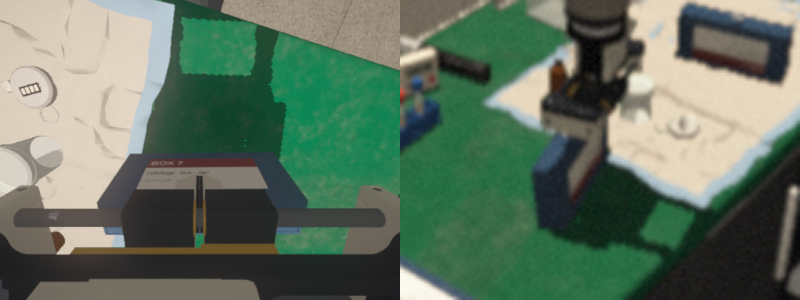

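Call:
step_arm(
  commands=[
    {"translation": [-6,0,0],"roll": 0},
    {"translation": [-6,0,0],"roll": 0},
    {"translation": [-6,0,0],"roll": 0},
    {"translation": [-6,0,0],"roll": 0},
    {"translation": [-6,0,0],"roll": 0},
    {"translation": [0,0,0],"roll": 0},
    {"translation": [0,0,0],"roll": 0},
    {"translation": [0,0,0],"roll": 0},
    {"translation": [0,0,0],"roll": 0},
  ],
)

```text
time: 8.57
tool_pos: [0.4696, 0.1977, 0.0677]
tool_rot: [3.142, -0.0, -2.868]
contact_force: [0.6, 0.5, -0.3]
opening: 0.0004
grip_force: 0.0
```

Run:
```python
from cell import *
import cv2,numpy as np
for c in("wrist","side"):
  a=read_camera(c);cv2.imwrite(f"pics/{c}5.png",a[:,:,::-1])
  for n in("box_a","box_a_lid"):print(c,n,[(np.round(d["at"],3).tolist(),round(d["confidence"],2)) for d in search_frame(c,n)])
```

```text
wrist box_a [([0.484, 0.213, 0.04], 0.59)]
wrist box_a_lid [([0.484, 0.211, 0.037], 0.67)]
side box_a [([0.439, -0.183, 0.06], 0.82), ([0.507, 0.249, 0.035], 0.7), ([0.394, 0.706, 0.082], 0.69)]
side box_a_lid [([0.502, 0.252, 0.036], 0.93), ([0.4, 0.704, 0.081], 0.65)]
```

Call:
step_arm(
  commands=[
    {"translation": [20,0,0],"roll": 0},
    {"translation": [0,0,-35],"roll": 0},
    {"translation": [0,0,-35],"roll": 0},
    {"translation": [0,0,-35],"roll": 0},
    {"translation": [0,0,-30],"roll": 0},
    {"translation": [0,0,0],"roll": 0.118},
    {"translation": [0,0,0],"roll": 0.118},
    {"translation": [0,0,0],"roll": 0.118},
    {"translation": [0,0,0],"roll": 0.118},
    {"translation": [0,0,0],"roll": 0.118},
    {"translation": [0,0,0],"roll": 0.118},
    {"translation": [0,0,0],"roll": 0.118},
    {"translation": [0,0,0],"roll": 0.118},
    {"translation": [0,0,0],"roll": 0.118},
    {"translation": [0,0,0],"roll": 0.118},
    {"translation": [0,0,0],"roll": 0.118},
    {"translation": [0,0,0],"roll": 0.118},
    {"translation": [0,0,0],"roll": 0.118},
    {"translation": [0,0,0],"roll": 0.118},
  ],
)

```text
time: 10.45
tool_pos: [0.4506, 0.1923, 0.2028]
tool_rot: [-3.142, -0.0, 1.757]
contact_force: [0.9, 0.9, 0.1]
opening: 0.0001
grip_force: 0.0
```

Call:
step_arm(
  commands=[
    {"translation": [-25,-6.5,0],"roll": 0},
    {"translation": [-25,-6.5,0],"roll": 0},
    {"translation": [-25,-6.5,0],"roll": 0},
    {"translation": [-25,-6.5,0],"roll": 0},
    {"translation": [-25,-6.5,0],"roll": 0},
    {"translation": [-25,-6.5,0],"roll": 0},
    {"translation": [-25,-6.5,0],"roll": 0},
    {"translation": [-25,-6.5,0],"roll": 0},
    {"translation": [-25,-6.5,0],"roll": 0},
    {"translation": [-25,-6.5,0],"roll": 0},
    {"translation": [-25,-6.5,0],"roll": 0},
    {"translation": [-25,-6.5,0],"roll": 0},
    {"translation": [0,0,0],"roll": 0},
  ],
)

```text
time: 11.53
tool_pos: [0.4313, -0.1207, 0.2028]
tool_rot: [3.142, 0.002, 1.76]
contact_force: [-0.6, -0.8, 0.8]
opening: 0.0001
grip_force: 0.0
```

Run:
```python
from cell import *
import cv2,numpy as np
for c in("wrist","top"):
  a=read_camera(c)
  for n in("box_a","box_a_lid","jar","counter"):print(c,n,[(np.round(d["at"],3).tolist(),round(d["confidence"],2)) for d in search_frame(c,n)])
```

```text
wrist box_a [([0.46, -0.179, 0.065], 0.97)]
wrist box_a_lid []
wrist jar [([0.494, 0.009, 0.069], 0.73)]
wrist counter [([0.42, -0.01, 0.017], 0.59)]
top box_a [([0.394, -0.21, 0.092], 0.95), ([0.408, 0.681, 0.092], 0.86), ([0.519, 0.211, 0.038], 0.8)]
top box_a_lid [([0.405, 0.68, 0.093], 0.91), ([0.516, 0.217, 0.039], 0.9)]
top jar [([0.485, 0.014, 0.064], 0.47)]
top counter []
```

Call:
step_arm(
  commands=[
    {"translation": [0,0,35],"roll": 0},
    {"translation": [0,0,35],"roll": 0},
    {"translation": [0,0,35],"roll": 0},
    {"translation": [0,0,28],"roll": 0},
    {"translation": [-10,0,0],"roll": 0},
    {"translation": [-10,0,0],"roll": 0},
    {"translation": [-10,0,0],"roll": 0},
    {"translation": [-6,0,0],"roll": 0},
    {"translation": [-6,0,0],"roll": 0},
    {"translation": [-6,0,0],"roll": 0},
    {"translation": [-6,0,0],"roll": 0},
    {"translation": [-6,0,0],"roll": 0},
    {"translation": [-6,0,0],"roll": 0},
    {"translation": [-6,0,0],"roll": 0},
    {"translation": [-6,0,0],"roll": 0},
    {"translation": [-6,0,0],"roll": 0},
    {"translation": [-6,0,0],"roll": 0},
    {"translation": [0,0,0],"roll": 0},
    {"translation": [0,0,0],"roll": 0},
    {"translation": [0,0,0],"roll": 0},
  ],
)

```text
time: 13.7
tool_pos: [0.4513, -0.2089, 0.0754]
tool_rot: [3.135, 0.009, 1.763]
contact_force: [-8.4, -0.8, 41.4]
opening: 0.0004
grip_force: 20.8
```

Run:
```python
from cell import *
import cv2,numpy as np
for c in("wrist","side"):
  a=read_camera(c)
  for n in("box_a","box_a_lid"):print(c,n,[(np.round(d["at"],3).tolist(),round(d["confidence"],2)) for d in search_frame(c,n)])
```

```text
wrist box_a [([0.461, -0.202, 0.071], 0.86)]
wrist box_a_lid [([0.463, -0.203, 0.07], 0.44)]
side box_a [([0.394, 0.707, 0.076], 0.86), ([0.511, 0.24, 0.032], 0.82), ([0.44, -0.198, 0.056], 0.77)]
side box_a_lid [([0.401, 0.707, 0.079], 0.85), ([0.505, 0.239, 0.036], 0.69)]
```

Run:
```python
from cell import *
import cv2,numpy as np
s=observe();print(s["contact_force"],s["tool_pos"],s["qpos"].round(3) if hasattr(s["qpos"],"round") else s["qpos"])
a=read_camera("wrist");b=read_camera("side")[140:240,290:400];t=read_camera("top")[180:280,320:420]
cv2.imwrite("pics/w6.png",np.vstack([np.hstack([cv2.resize(b,(330,300)),cv2.resize(t,(300,300))])[:, :630],cv2.resize(a[120:320],(630,225*1))])[:,:,::-1])
cv2.imwrite("pics/w6full.png",a[:,:,::-1])
```

```text
[-8.89439675 -0.7124774  40.88644128] [ 0.45122016 -0.20877402  0.07543573] [-0.586  0.432  1.783 -0.003  0.916 -0.777]
```

View pics/w6.png

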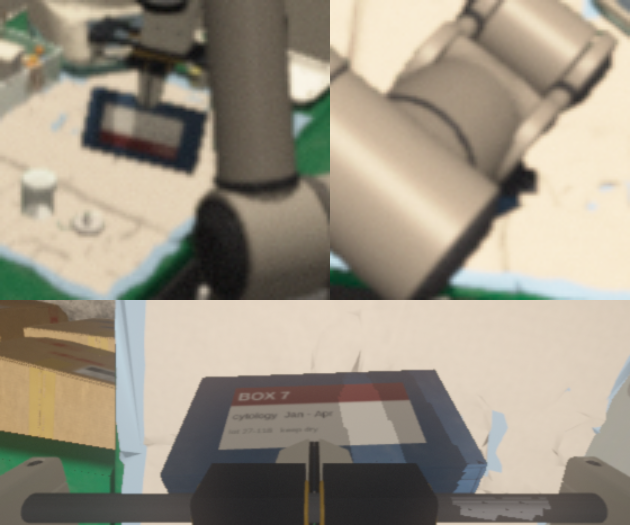

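Call:
step_arm(
  commands=[
    {"translation": [0,0,-3],"roll": 0},
    {"translation": [0,0,-3],"roll": 0},
    {"translation": [0,0,-3],"roll": 0},
    {"translation": [0,0,0],"roll": 0},
  ],
)

```text
time: 14.48
tool_pos: [0.4487, -0.2055, 0.0792]
tool_rot: [3.141, 0.0, 1.763]
contact_force: [1.3, 0.6, 1.7]
opening: 0.0004
grip_force: 0.9
```

Run:
```python
from cell import *
import numpy as np
for c in("wrist","side"):
  a=read_camera(c)
  print(c,[(np.round(d["at"],3).tolist(),round(d["confidence"],2)) for d in search_frame(c,"box_b")])
print(observe()["contact_force"])
```

```text
wrist [([0.463, -0.199, 0.072], 0.57)]
side [([0.394, 0.707, 0.082], 0.94), ([0.513, 0.237, 0.034], 0.84), ([0.442, -0.195, 0.057], 0.63)]
[ 0.11000154 -0.38031438  4.43997197]
```

Call:
step_arm(
  commands=[
    {"translation": [-4,0,0],"roll": 0},
    {"translation": [-4,0,0],"roll": 0},
    {"translation": [-4,0,0],"roll": 0},
    {"translation": [0,0,0],"roll": 0},
    {"translation": [0,0,0],"roll": 0},
    {"translation": [0,0,0],"roll": 0},
  ],
)

```text
time: 15.18
tool_pos: [0.451, -0.2172, 0.0787]
tool_rot: [3.141, -0.0, 1.763]
contact_force: [0.7, -0.3, 2.6]
opening: 0.0002
grip_force: 1.6
```

Run:
```python
from cell import *
import numpy as np
for c in("wrist","side"):
  a=read_camera(c)
  print(c,[(np.round(d["at"],3).tolist(),round(d["confidence"],2)) for d in search_frame(c,"box_b")])
print(observe()["contact_force"])
```

```text
wrist [([0.461, -0.205, 0.072], 0.55)]
side [([0.394, 0.704, 0.079], 0.92), ([0.51, 0.24, 0.034], 0.78)]
[2.0717093  0.08714517 2.45504582]
```

Call:
step_arm(
  commands=[
    {"translation": [-4,0,0],"roll": 0},
    {"translation": [-4,0,0],"roll": 0},
    {"translation": [-4,0,0],"roll": 0},
    {"translation": [0,0,0],"roll": 0},
    {"translation": [0,0,0],"roll": 0},
    {"translation": [0,0,0],"roll": 0},
    {"translation": [0,0,0],"roll": 0},
  ],
)

```text
time: 15.97
tool_pos: [0.4529, -0.2288, 0.0786]
tool_rot: [-3.141, -0.0, 1.763]
contact_force: [-0.4, 0.2, -0.2]
opening: 0.0001
grip_force: 0.0
```

Run:
```python
from cell import *
import cv2,numpy as np
for c in("wrist","side"):
  a=read_camera(c)
  print(c,[(np.round(d["at"],3).tolist(),round(d["confidence"],2)) for n in("box_b","box_b_lid") for d in search_frame(c,n)])
  if c=="wrist":
    k=get_calibration(c);T=k["world_from_camera"]
    h=cv2.cvtColor(a,cv2.COLOR_RGB2HSV);m=cv2.inRange(h,(100,70,25),(125,255,160));m[240:]=0
    n,l,st,ce=cv2.connectedComponentsWithStats(m);i=1+st[1:,4].argmax();print(st[i])
    cv2.imwrite("pics/m.png",(l==i)*255)
    hull=cv2.convexHull(np.argwhere(l==i)[:,::-1].astype(np.int32));print(cv2.approxPolyDP(hull,4,True)[:,0].tolist())
print(observe()["contact_force"])
```

```text
wrist [([0.467, -0.235, 0.039], 0.67), ([0.473, -0.231, 0.042], 0.67)]
[297 211  37  19 599]
[[333, 226], [300, 229], [298, 213], [329, 211]]
side [([0.397, 0.706, 0.08], 0.85), ([0.458, -0.237, 0.035], 0.79), ([0.458, -0.238, 0.034], 0.84), ([0.507, 0.238, 0.036], 0.68)]
[-0.91655233 -0.61301837  0.17690357][ WARN:0@1.096] global loadsave.cpp:1063 imwrite_ Unsupported depth image for selected encoder is fallbacked to CV_8U.
```

Call:
step_arm(
  commands=[
    {"translation": [0,0,-35],"roll": 0},
    {"translation": [0,0,-35],"roll": 0},
    {"translation": [0,0,-35],"roll": 0},
    {"translation": [0,0,-25],"roll": 0},
    {"translation": [25,0,0],"roll": 0},
    {"translation": [25,0,0],"roll": 0},
    {"translation": [25,0,0],"roll": 0},
    {"translation": [25,0,0],"roll": 0},
    {"translation": [25,0,0],"roll": 0},
    {"translation": [25,0,0],"roll": 0},
    {"translation": [25,0,0],"roll": 0},
    {"translation": [25,0,0],"roll": 0},
    {"translation": [25,0,0],"roll": 0},
    {"translation": [0,0,0],"roll": 0},
  ],
)

```text
time: 17.43
tool_pos: [0.4089, -0.0048, 0.2089]
tool_rot: [-3.141, -0.002, 1.766]
contact_force: [0.5, -0.2, 0.2]
opening: 0.0003
grip_force: 0.0
```

Run:
```python
from cell import *
import numpy as np
for c in("top","side"):
  a=read_camera(c)
  for n in("box_b","flat_box","jar","oil","counter","cup"): print(c,n,[(np.round(d["at"],3).tolist(),round(d["confidence"],2)) for d in search_frame(c,n)])
print(observe()["tool_pos"])
```

```text
top box_b [([0.462, -0.264, 0.038], 0.81), ([0.409, 0.684, 0.09], 0.56), ([0.516, 0.212, 0.039], 0.55)]
top flat_box [([0.452, 0.508, 0.037], 0.88)]
top jar []
top oil []
top counter [([0.516, 0.214, 0.039], 0.17)]
top cup []
side box_b [([0.398, 0.706, 0.081], 0.8), ([0.51, 0.241, 0.032], 0.68), ([0.454, -0.236, 0.033], 0.58)]
side flat_box [([0.438, 0.525, 0.038], 0.81)]
side jar [([0.486, 0.021, 0.051], 0.56)]
side oil [([0.618, 0.036, 0.031], 0.63)]
side counter [([0.415, 0.002, 0.016], 0.51)]
side cup [([0.456, -0.24, 0.038], 0.36)]
[ 0.41022666 -0.00824793  0.20878402]
```

```bash
python3 -c "from cell import *;print(hand_in())"
```

```text
the job is handed in; nothing more can be done
None
```

I tipped both standing slide boxes flat, lid up and within about 1 cm of where they stood, and handed the job in at about 18 s. The flat box, jar, oil bottle and counter measured in place; the cup went undetected at the end, but the arm never went near it. The wrist force reached about 42 N when the second box jammed briefly (limits: 120 N wrist, 40 N on the gripper body), and hand-in gave no verdict.

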